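# Hang the loupe on the sprung hook beside the magnifier

## Task

Lift the red-tabbed loupe out of its wooden cradle and hang it on the sprung tool hook, between the yellow upturned tip and the brass magnifier that already hangs there: pass its eye over the tip, use it to ease the magnifier back against the spring pusher just far enough, lower it fully down onto the arm behind the tip and let go, so that both hang upright and snug together. Be gentle: do not jam the pusher against its stop, do not bear down on the tip, do not knock the magnifier off, and leave the mug, jar and screwdriver alone.

Things in the scene. Friction and masses are not known exactly. Their poses are not given: they have to be found in the camera images.
- loupe: Loupe to hang: grey rectangular eye, red grip tab above, black round loupe (40 dia, 22 deep) and flat foot below. Origin: middle of the underside of the eye's top bridge, which rests on the hook arm. x through the eye, y across, z up. Eye 28 deep (x), 34 wide; opening 18 wide, 26 high (z -26 to 0); bridge z 0 to 8. Foot 28 x 34, underside z -72. 90 g. Front and back alike.
- tab (a point): Grip point in the middle of the loupe's red tab (z 8 to 48 above the loupe's origin, 12 deep in x, 24 wide in y), 32 mm above the loupe's origin. Grip across y (24 mm).
- magnifier: Magnifier already on the hook: aluminium eye like the loupe's but 20 deep (34 wide, bridge 8 high, 12 mm tab on top), below it a lens in a brass ring (52 dia, 14 deep). Origin: middle of its bridge's underside, which rests on the arm. x runs through the eye, away from the hook's tip. It hangs loose between tip and pusher and slides easily. About 110 g.
- stand: Fixed hook stand: dark steel base plate 150 x 130 x 12, origin at the centre of its underside; grey post, 177 high, at x +33 to +59. From the post a flat steel arm (10 wide, 6 high, top face 160 above the origin) runs along the stand's -x at y = 0 and ends in an upturned yellow tip, 6 long, 10 wide, rising 10 mm above the arm's top.
- hook_line (a point): Point on the line of the arm's top face, straight above the stand's origin; axes as the stand's. The length at which the arm is clamped is NOT reported: the tip's inner (+x) face lies anywhere from x -62 to -38 mm from here. From that face along +x the arm has 45 mm of free room, then the black pusher plate.
- clamp (a point): Where the arm enters the post (x +33). Before it, on the arm, sits the black pusher plate (38 wide, 32 below to 12 above the arm's top). It slides back up to 4.5 mm against a spring of 2 N per mm (no preload, some damping), then meets a hard stop. Loupe (28) and magnifier (20) need 48 mm: the pusher must be back 3 to 4.5 mm, a push of 6 to 9 N, to let the loupe down.
- clamp_screw (a point): Black clamp screw on the post's +y side. Handling: with less than 6 N of push the bridge lands on the tip; at the stop the force jumps. Over 13 N between loupe and magnifier, or 20 N on the hook, is too rough. Once behind the tip the spring clamps both with 6 N, so friction can hold the loupe up: bring it down until it bears on the arm before letting go.
- cradle: Fixed wooden cradle in which the loupe stands: base 80 x 85, 26 high, origin at the centre of its underside. The loupe's foot stands on its 6 mm floor in a pocket 32 x 46, 20 deep; x and y nearly as the loupe's. Lift the loupe straight up.
- mug: Yellow mug, 72 dia, 80 high, a bystander; origin at the centre of its underside.
- jar: Pale, frosted jar with steel lid, 64 dia, 70 high, a bystander; origin at the centre of its underside.
- driver: Orange-handled screwdriver lying on the mat, 150 long, a bystander; origin under its middle.

How it is judged:
By the outcome, as a careful person would: the job done as asked, in the order asked, and still so for the second after the job is handed in, with the robot touching nothing.
It also fails if it takes over 58 s, if anything falls off the work surface, if the arm or the gripper's body presses on something with over 40 N, if the wrist force passes 120 N, or if a joint passes its speed limit or range.

## Robot

A 6-joint arm with a two-finger parallel gripper is mounted at the origin on the work surface. World frame = base frame: x ahead of the robot, y to its left, z up, the work surface at z = 0. Lengths are in m, angles in rad, forces in N, time in s.
With the tool pointing down it reaches from about 0.25 to 0.725 m from the base axis. Payload 9.7 kg.
Tool frame: the origin (TCP) lies at the very end of the fingers, on their centre line; the grasp point (between the pads) lies 19 mm behind it; z points along the fingers, y is the line along which they close (so a half turn about z gives the same grasp; the last joint's range is limited). The gripper opens to 85 mm and grips with 20 to 120 N. Pads are 22 mm wide; open, the fingers measure 114 mm over their backs; the gripper's body (76 mm by 85 mm) begins 54 mm behind the grasp point. The pads swing forward as they close: fully open they stand 13 mm farther back than shut.
Start: joints at [-1.334, 0.087, 0.176, 1.66, 0, 1.571], TCP at [0.129, -0.535, 0.231] pointing down, gripper open.
Joint ranges: [-3.13, 3.13], [-0.85, 1.81], [-1.15, 1.24], [-2.2, 2.28], [-1.44, 1.52], [-3.14, 3.14]. Speed limits (rad/s): [2.22, 2.22, 2.57, 3.14, 3.14, 3.14].

## Interface

Orientations are given as a unit quaternion [x, y, z, w].
In Python, from station import r gives the robot as it stands.
- The arm moves only by the tool send_rows, never from a script. Its argument "targets" is one flat list of numbers, 7 for each row, row after row: the turn, a rotation vector about the tool's x, y, z in units of 5 degrees (1.0 is 5 degrees), then the shift along the tool's x, y, z in m, then the gripper's target within -1 to 1 (fully open at 1, half-way at 0, shut at -1). In form: [wx, wy, wz, dx, dy, dz, hand, wx, wy, wz, dx, dy, dz, hand, ...]. A call has 1 to 10 rows; each row is the pose to reach, as a shift and turn from the pose commanded when the call began, along the tool's axes at that moment; what a row does not reach only later rows make up. A row lasts 1/12 s, in which the tool goes at most 41.7 mm and 7.16 degrees, less where a joint would pass 70% of its speed; a pose out of reach is approached as far as the arm can. A call with a gripper value outside its range is refused whole. The fingers move at their own pace and stop on an object; "squeeze" is the grip in N (left out, the last holds). Time passes only in rows, so rows that repeat a pose let the fingers close. It gives the time, the measured TCP pose, the force, the opening and the grip force at its end, in the units of the state.
- r.read_state(): the state, without advancing time (a new reading comes with each control period).
- r.read_camera(name): name is "scene" or "top"; returns a dict with "img" (384x512x3 uint8, red, green, blue), "fov_y" (degrees; the focal length in pixels is half the picture's height over the tangent of half this angle, whatever the lens; pixels are square), "cx", "cy" (the principal point, pixels), "R" (3x3) and "t" (3): a world point X has camera coordinates R X + t. Camera axes: x right, y down, z forward; pixel columns grow to the right and rows downward; lengths in m; the calibration is good to about 2 mm. A picture is of the moment at which its call begins. There is no depth.
- r.job_done(): hands the job in; it is judged then, once.
The state is a dict: "time_s": time; "qpos": joint angles; "dq": joint speeds; "effort": joint torques, N m; "position": TCP position; "tcp_rot": TCP orientation; "wrist_force": force on the tool from outside, world axes, zero at the start; "torque": the same for the moment, N m; "width": opening from 0.0 (shut) to 1.0 (fully open); "grasp_force": force on a finger pad.
Only numpy, scipy, OpenCV 4.12 (cv2) and the standard library are available. Lean on these libraries where they do the work, as an engineer would, in place of code of your own. Each camera call takes 0.05 s, during which the arm holds its last target. There are 200 camera calls.

## Working session

There is one attempt and no reset: what is moved stays moved. The work goes in short steps, Python scripts to look and compute and a tool call to move; the robot and the scene stay as the last step left them, time stands still between calls to the robot, and variables do not carry over. Pictures are saved under pics/ and viewed, at most 10 in all, crops included, and the job is handed in when it is done.

Besides the shell and the picture viewer there is one more tool, called after "Call:" by a JSON object that holds its "name" and its "arguments", one argument or row to a line. send_rows: Moves the arm, as the interface text tells. Its arguments: {"type":"object","properties":{"targets":{"type":"array"},"squeeze":{"type":"number"}},"required":["targets"]}

```bash
mkdir -p pics; ls
python3 - <<'E'
from station import r
import cv2,numpy as np,pickle
s=r.read_state();print({k:np.round(v,4).tolist() for k,v in s.items()})
d={}
for n in("scene","top"):
    c=r.read_camera(n);d[n]=c;cv2.imwrite(f"pics/{n}0.png",cv2.resize(c["img"][:,:,::-1],None,fx=1.5,fy=1.5,interpolation=cv2.INTER_CUBIC))
    print(n,c["fov_y"],c["cx"],c["cy"],np.round(c["R"],4).tolist(),np.round(c["t"],4).tolist(),[k for k in c])
pickle.dump(d,open("c0.pkl","wb"))
E
```

```text
pics
{'time_s': 0.0, 'qpos': [-1.334, 0.0874, 0.1751, 1.6598, -0.0, 1.5708], 'dq': [0.0012, -0.0001, -0.0009, 0.0009, 0.0003, -0.0003], 'effort': [-0.001, -52.0381, 46.4806, 0.0161, -0.0001, -0.0], 'position': [0.129, -0.5344, 0.2306], 'tcp_rot': [0.993, 0.1181, -0.0001, -0.0006], 'wrist_force': [0.4316, -1.1195, -0.7396], 'torque': [-0.0259, -0.0225, 0.0098], 'grasp_force': 0.0, 'width': 1.0018}
scene 49.570699021218005 255.3877080584378 193.85175217909213 [[0.3957, 0.9183, -0.0116], [0.6114, -0.2729, -0.7428], [-0.6853, 0.2868, -0.6694]] [-0.282, -0.2369, 1.4604] ['img', 'fov_y', 'cx', 'cy', 'R', 't']
top 53.180944049291746 252.1914758388886 187.97538015321 [[-0.0214, -0.9998, -0.0044], [-0.9755, 0.0219, -0.2191], [0.2191, -0.0004, -0.9757]] [0.0494, 0.5748, 0.9522] ['img', 'fov_y', 'cx', 'cy', 'R', 't']
```

View pics/scene0.png

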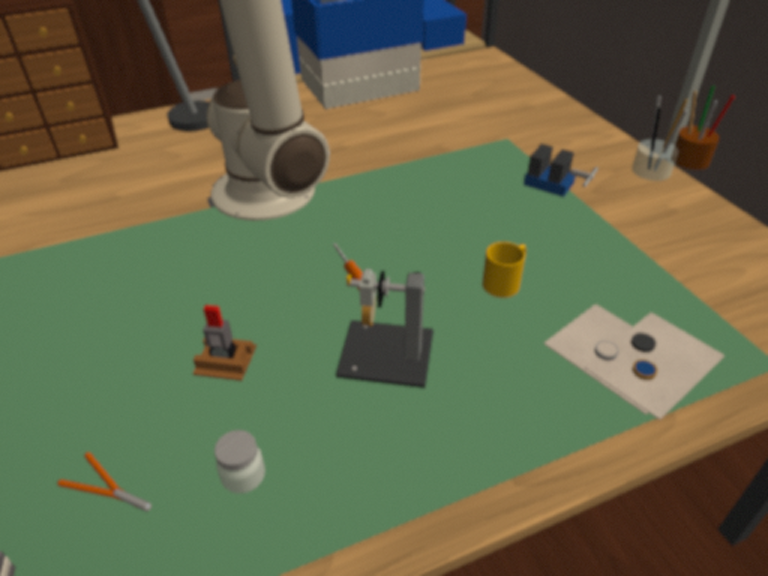

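View pics/top0.png

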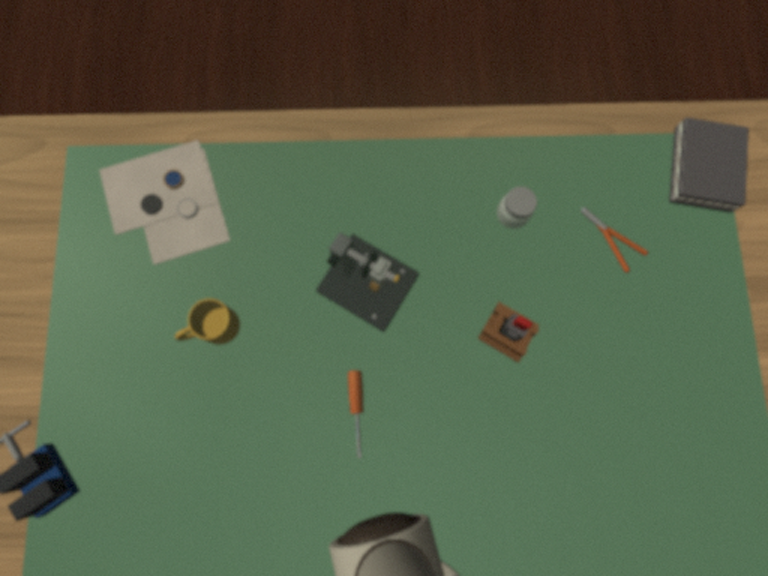

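The scene view shows the cradle and loupe at about (220,350) and the hook stand at (385,330). The top view shows the cradle at (510,330) and the stand at (368,280), with the tip pointing towards the cradle. Next I'll enlarge both.

```bash
cat > crop.py <<'E'
from station import r
import cv2,numpy as np
def grab(n,k=4):
    cs=[r.read_camera(n) for _ in range(k)]; c=cs[0]; c["img"]=np.mean([x["img"] for x in cs],0); return c
def panel(img,x0,y0,w,h,s):
    p=img[y0:y0+h,x0:x0+w,::-1].astype(np.float32)
    p=cv2.resize(p,None,fx=s,fy=s,interpolation=cv2.INTER_CUBIC)
    b=cv2.GaussianBlur(p,(0,0),s); p=np.clip((p+0.8*(p-b))*1.3,0,255).astype(np.uint8)
    for v in range(-(-x0//10)*10,x0+w,10):
        u=int((v-x0+.5)*s); cv2.line(p,(u,0),(u,6),(255,255,255),1); cv2.putText(p,str(v),(u-10,16),0,.33,(255,255,255),1)
    for v in range(-(-y0//10)*10,y0+h,10):
        u=int((v-y0+.5)*s); cv2.line(p,(0,u),(6,u),(255,255,255),1); cv2.putText(p,str(v),(8,u+4),0,.33,(255,255,255),1)
    return p
E
python3 - <<'E'
from crop import *
import pickle
S=grab("scene");T=grab("top");pickle.dump((S,T),open("c1.pkl","wb"))
s,t=S["img"],T["img"]
cv2.imwrite("pics/stand1.png",np.hstack([panel(s,220,173,75,88,5.3),panel(t,207,148,75,88,5.3)]))
cv2.imwrite("pics/crad1.png",np.hstack([panel(s,122,196,54,60,7.4),panel(t,312,193,54,60,7.4)]))
E
```

```text
(no output)
```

View pics/stand1.png

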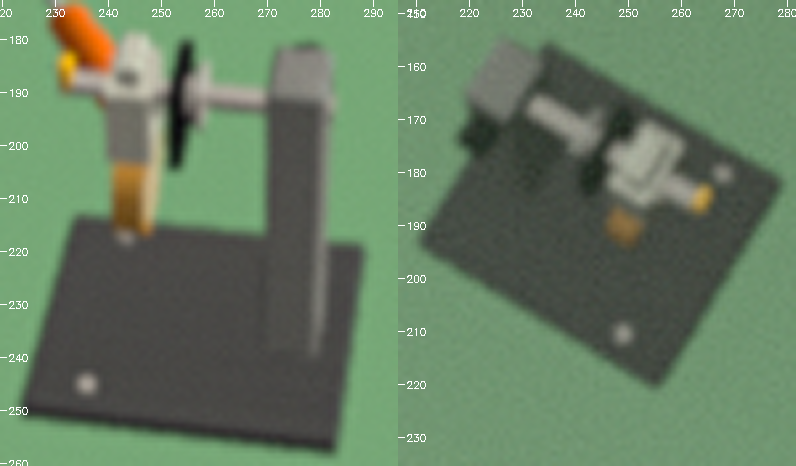

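View pics/crad1.png

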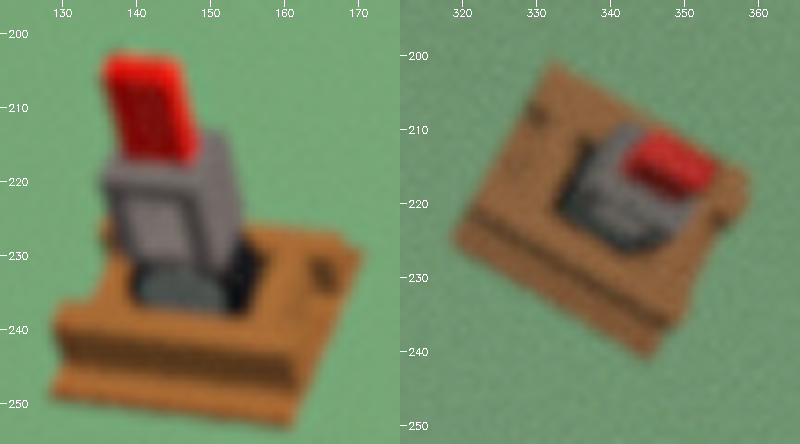

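The stand view shows the plate corners, the yellow tip at scene (232,185) and top (264,185), and the magnifier a few mm behind the tip. The cradle view shows the red tab at scene (141,210) and top (349,215). The loupe's y axis lies roughly along the stand's x axis. Next I'll fit the poses.

```bash
cat > fit.py <<'E'
import numpy as np,cv2
from scipy.optimize import least_squares
def proj(c,X):
    f=192/np.tan(np.radians(c["fov_y"]/2)); p=np.atleast_2d(X)@np.array(c["R"]).T+np.array(c["t"])
    return np.c_[c["cx"]+f*p[:,0]/p[:,2],c["cy"]+f*p[:,1]/p[:,2]]
def pose(p,L,z0=0):
    L=np.atleast_2d(L); a=p[2]; R=np.array([[np.cos(a),-np.sin(a)],[np.sin(a),np.cos(a)]])
    return np.c_[L[:,:2]@R.T+p[:2],L[:,2]+z0]
def box(x0,x1,y0,y1,z0,z1): return np.array([[x,y,z] for x in(x0,x1) for y in(y0,y1) for z in(z0,z1)])/1000
def hc(P):
    m=cv2.moments(cv2.convexHull(P.astype(np.float32))); return np.array([m["m10"],m["m01"]])/m["m00"]
def cen(img,roi,kind):
    x0,y0,w,h=roi; I=img[y0:y0+h,x0:x0+w].astype(float); R,G,B=I[...,0],I[...,1],I[...,2]
    s=R-np.maximum(G,B) if kind=="red" else np.minimum(R,G)-B-(30 if kind=="yel" else 0)-np.maximum(0,G-R)*3
    s=np.clip(s-0.12*s.max(),0,0.5*s.max()); v,u=np.mgrid[y0:y0+h,x0:x0+w]; return np.array([(u*s).sum(),(v*s).sum()])/s.sum(),s
E
python3 - <<'E'
from fit import *
import pickle
S,T=pickle.load(open("c1.pkl","rb"))
pl=lambda x,y:[x*.075,y*.065,.012]
so=[(pl(-1,1),(233.7,213.1)),(pl(1,1),(288,218.4)),(pl(-1,-1),(224,249.5)),(pl(1,-1),(282.1,255.5))]
to=[(pl(1,-1),(234.8,155.6)),(pl(-1,-1),(279.1,181.8)),(pl(-1,1),(255.2,220.7)),(pl(1,1),(210.7,193.3))]
def res(p,w=(1,1)): return np.r_[*[w*(proj(c,pose(p,[a[0] for a in o]))-[a[1] for a in o]).ravel() for c,o,w in((S,so,w[0]),(T,to,w[1]))]]
for w in((1,1),(1,0),(0,1)):
    f=least_squares(res,[.5,.1,1.0],args=(w,));st=f.x if w==(1,1) else st;print("stand",w,f.x.round(4),np.degrees(f.x[2]).round(2),res(f.x).round(1))
ys,_=cen(S["img"],(227,179,11,12),"yel");yt,_=cen(T["img"],(256,178,14,14),"yel");print("yel",ys,yt)
rs,_=cen(S["img"],(130,198,22,24),"red");rt,_=cen(T["img"],(340,205,20,16),"red");print("red",rs,rt)
# tip: stand coords (x of inner face, y) and z
tb=lambda xi,yo:pose(st,box(xi-6,xi,-5+yo,5+yo,160,170))
for cs in(((S,ys),(T,yt)),((S,ys),),((T,yt),)):
    g=least_squares(lambda q:np.r_[*[hc(proj(c,tb(q[0],q[1])))-o for c,o in cs]],[-50,0],diff_step=1e-2);print("tip xi,yo",g.x.round(2),g.fun.round(2))
for cs in(((S,rs),(T,rt)),((S,rs),),((T,rt),)):
    g=least_squares(lambda q:np.r_[*[hc(proj(c,pose([q[0],q[1],-.54],box(-6,6,-12,12,8,48),.078)))-o for c,o in cs]],[.5,-.16],diff_step=1e-2);print("loupe",g.x.round(4),g.fun.round(2))
# yaw of loupe/cradle: top view cradle top edge
f=lambda X,Y:(312+(X-400)/7.4-.5,193+Y/7.4-.5)
tc=[((-.040,.0425),f(557,58)),((-.040,-.0425),None)]
from itertools import product
A,B=np.array(f(557,58)),np.array(f(750,175))
def ray(c,px,z):
    fl=192/np.tan(np.radians(c["fov_y"]/2));R=np.array(c["R"]);t=np.array(c["t"]);d=R.T@[(px[0]-c["cx"])/fl,(px[1]-c["cy"])/fl,1];C=-R.T@t;return C+d*(z-C[2])/d[2]
def e(c,a,b,z): 
    d=ray(c,a,z)-ray(c,b,z);return np.degrees(np.arctan2(d[1],d[0])).round(1),np.linalg.norm(d).round(4)
g=lambda X,Y:(122+X/7.4-.5,196+Y/7.4-.5)
print("top y edge",e(T,A,B,.026),"x edge",e(T,f(452,240),A,.026),"tab top",e(T,f(655,128),f(715,165),.126))
print("scene tab",e(S,g(182,72),g(104,68),.126),"cradle right edge",e(S,g(295,385),g(360,255),.026),"front bottom",e(S,g(290,425),g(52,393),0))
E
```

```text
stand (1, 1) [0.5903 0.0569 1.0037] 57.51 [-0.6 -1.   0.6 -0.5 -1.3 -0.9  1.1  0.3 -0.4 -0.9  0.9 -0.5  0.7  0.1
 -0.9 -0.3]
stand (1, 0) [0.5917 0.0564 1.0093] 57.83 [-0.7 -0.6  0.6 -0.2 -1.2 -0.3  1.3  0.6 -0.4 -1.3  1.  -1.2  1.1 -0.4
 -0.7 -0.6]
stand (0, 1) [0.5893 0.0571 0.9988] 57.23 [-0.5 -1.4  0.6 -0.6 -1.5 -1.3  0.8  0.  -0.3 -0.6  0.8  0.   0.5  0.5
 -1.  -0.1]
yel [233.81663937 182.90616991] [263.99239781 185.07128614]
red [142.17749997 210.14797268] [348.42700032 214.84694673]
tip xi,yo [-52.28   0.  ] [-1.06  2.55 -0.7  -0.42]
tip xi,yo [-50.38   0.  ] [-0.26  2.63]
tip xi,yo [-54.23   0.  ] [ 0.   -0.01]
loupe [ 0.4921 -0.1998] [-0.52  0.19 -0.6   0.06]
loupe [ 0.4919 -0.1985] [-0. -0.]
loupe [ 0.4922 -0.2013] [-0. -0.]
top y edge (np.float64(56.3), np.float64(0.0811)) x edge (np.float64(147.3), np.float64(0.0789)) tab top (np.float64(55.9), np.float64(0.0228))
scene tab (np.float64(61.8), np.float64(0.0254)) cradle right edge (np.float64(-35.5), np.float64(0.0595)) front bottom (np.float64(56.6), np.float64(0.0848))
```

Run:
```python
from fit import *
import pickle
S,T=pickle.load(open("c1.pkl","rb"))
st=np.array([.5903,.0569,1.0037]);ys=np.array([232.3,185.3]);yt=np.array([264.,185.1])
tb=lambda q:pose(st,box(q[0]-6,q[0],-5+q[1],5+q[1],160,170))
for cs in(((S,ys),(T,yt)),((S,ys),),((T,yt),)):
    g=least_squares(lambda q:np.r_[*[hc(proj(c,tb(q)))-o for c,o in cs]],[-50,1.],diff_step=3e-2);print("tip xi,yo",g.x.round(2),g.fun.round(2))
p=lambda x,y,z:pose(st,[x/1000,y/1000,z/1000]).round(4)
print("tip inner",p(-52,0,160),"dir",np.cos(st[2]),np.sin(st[2]))
from scipy.spatial.transform import Rotation as Ro
from station import r
s=r.read_state();R=Ro.from_quat(s["tcp_rot"]).as_matrix();print(R.round(3))
```

```text
tip xi,yo [-53.9    0.22] [-0.18  0.03 -0.18 -0.04]
tip xi,yo [-53.5    0.39] [0. 0.]
tip xi,yo [-54.33   0.08] [0. 0.]
tip inner [[0.5624 0.013  0.16  ]] dir 0.5371851719631194 0.8434643389159697
[[ 0.972  0.235  0.   ]
 [ 0.235 -0.972  0.   ]
 [ 0.    -0.    -1.   ]]
```

Call:
{"name": "send_rows", "arguments": {
  "targets": [0,0,-26.6,0.431,-0.24,0,1,0,0,-26.6,0.431,-0.24,0,1,0,0,-26.6,0.431,-0.24,0,1,0,0,-26.6,0.431,-0.24,0,1,0,0,-26.6,0.431,-0.24,0,1,0,0,-26.6,0.431,-0.24,0,1,0,0,-26.6,0.431,-0.24,0,1,0,0,-26.6,0.431,-0.24,0,1,0,0,-26.6,0.431,-0.24,0,1,0,0,-26.6,0.431,-0.24,0,1],
  "squeeze": 30
}}

```text
time_s: 1.33
position: [0.4365, -0.2504, 0.2316]
tcp_rot: [0.734, 0.679, 0.0, 0.0]
wrist_force: [0.7, -0.4, -0.6]
width: 0.997
grasp_force: 0.0
```

```bash
cat > go.py <<'E'
import sys,numpy as np
from station import r
from scipy.spatial.transform import Rotation as Ro
def go(x,y,z,yaw):
    "yaw: tool y direction in world, deg; tool down"
    s=r.read_state(); R=Ro.from_quat(s["tcp_rot"]).as_matrix(); a=np.radians(yaw)
    Y=np.array([np.cos(a),np.sin(a),0]);Z=np.array([0,0,-1.]);G=np.c_[np.cross(Y,Z),Y,Z]
    print("t",round(s["time_s"],2),"pos",s["position"].round(4),"q",s["qpos"].round(2),"F",s["wrist_force"].round(1),"w",round(s["width"],3))
    print("yaw y",np.degrees(np.arctan2(R[1,1],R[0,1])).round(2),"turn/5deg",(np.degrees(Ro.from_matrix(R.T@G).as_rotvec())/5).round(3),"shift",(R.T@(np.array([x,y,z])-s["position"])).round(4))
if __name__=="__main__": go(*map(float,sys.argv[1:]))
E
python3 go.py .492 -.2 .231 -123.5
```

```text
t 1.33 pos [ 0.4365 -0.2504  0.2316] q [-0.52 -0.03  0.06  1.66 -0.    1.13] F [ 0.7 -0.4 -0.6] w 0.997
yaw y -4.46 turn/5deg [ 8.0000e-03 -5.0000e-03  2.3808e+01] shift [0.0546 0.0514 0.0006]
```

Call:
{"name": "send_rows", "arguments": {
  "targets": [0,0,-12.2,0.0546,0.0514,0,1,0,0,-12.2,0.0546,0.0514,0,1,0,0,-12.2,0.0546,0.0514,0,1,0,0,-12.2,0.0546,0.0514,0,1,0,0,-12.2,0.0546,0.0514,0,1,0,0,-12.2,0.0546,0.0514,0,1,0,0,-12.2,0.0546,0.0514,0,1,0,0,-12.2,0.0546,0.0514,0,1,0,0,-12.2,0.0546,0.0514,0,1,0,0,-12.2,0.0546,0.0514,0,1]
}}

```text
time_s: 2.17
position: [0.4911, -0.2021, 0.2313]
tcp_rot: [0.289, 0.957, -0.0, 0.0]
wrist_force: [-0.1, -0.5, -0.6]
width: 1.001
grasp_force: 0.0
```

```bash
python3 go.py .492 -.2 .091 56.5
```

```text
t 2.17 pos [ 0.4911 -0.2021  0.2313] q [-0.39  0.04  0.13  1.66 -0.    0.2 ] F [-0.1 -0.5 -0.6] w 1.001
yaw y 56.36 turn/5deg [-0.     0.001 -0.029] shift [0.0005 0.0022 0.1403]
```

Call:
{"name": "send_rows", "arguments": {
  "targets": [0,0,0,0.0005,0.002,0.03,1,0,0,0,0.0005,0.002,0.06,1,0,0,0,0.0005,0.002,0.09,1,0,0,0,0.0005,0.002,0.11,1,0,0,0,0.0005,0.002,0.125,1,0,0,0,0.0005,0.002,0.134,1,0,0,0,0.0005,0.002,0.14,1,0,0,0,0.0005,0.002,0.14,1,0,0,0,0.0005,0.002,0.14,0.2,0,0,0,0.0005,0.002,0.14,0]
}}

```text
time_s: 3.0
position: [0.4924, -0.2004, 0.0925]
tcp_rot: [0.291, 0.957, -0.0, 0.001]
wrist_force: [-0.3, -1.1, -0.2]
width: 0.745
grasp_force: 0.0
```

Call:
{"name": "send_rows", "arguments": {
  "targets": [0,0,0,0,0,0,-0.2,0,0,0,0,0,0,-0.3,0,0,0,0,0,0,-0.35,0,0,0,0,0,0,-0.4,0,0,0,0,0,0,-0.45,0,0,0,0,0,0,-0.5,0,0,0,0,0,0,-0.6,0,0,0,0,0,0,-0.8,0,0,0,0,0,0,-1,0,0,0,0,0,0,-1],
  "squeeze": 40
}}

```text
time_s: 3.83
position: [0.492, -0.2003, 0.0916]
tcp_rot: [0.291, 0.957, -0.0, 0.0]
wrist_force: [-1.1, -0.6, 5.5]
width: 0.272
grasp_force: 39.5
```

```bash
python3 go.py .492 -.2 .091 56.5
python3 - <<'E'
from crop import *
s=grab("scene")["img"];t=grab("top")["img"]
cv2.imwrite("pics/grip.png",np.hstack([panel(s,110,170,66,90,6),panel(t,305,180,66,90,6)]))
E
```

```text
t 3.83 pos [ 0.492  -0.2003  0.0916] q [-0.39  0.03 -0.15  1.39 -0.    0.2 ] F [-1.1 -0.6  5.5] w 0.272
yaw y 56.18 turn/5deg [-0.001  0.006 -0.063] shift [0.0001 0.0003 0.0006]
```

View pics/grip.png

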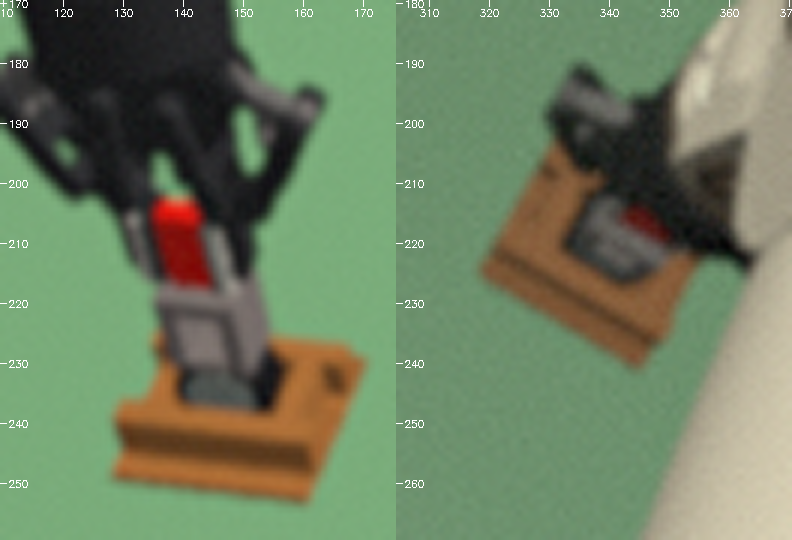

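The loupe is gripped at opening 0.272, which is about 23 mm across the tab; it is seated square and still in the cradle. Next I'll lift it straight up.

Call:
{"name": "send_rows", "arguments": {
  "targets": [0,0,0,0,0,0,-1,0,0,0,0,0,0,-1,0,0,0,0,0,-0.005,-1,0,0,0,0,0,-0.02,-1,0,0,0,0,0,-0.04,-1,0,0,0,0,0,-0.065,-1,0,0,0,0,0,-0.09,-1,0,0,0,0,0,-0.115,-1,0,0,0,0,0,-0.135,-1,0,0,0,0,0,-0.144,-1],
  "squeeze": 100
}}

```text
time_s: 5.07
position: [0.4923, -0.2002, 0.238]
tcp_rot: [0.291, 0.957, 0.0, 0.001]
wrist_force: [1.2, -0.7, 0.2]
width: 0.264
grasp_force: 97.8
```

```bash
python3 go.py .5237 -.0477 .235 147.5
```

```text
t 5.07 pos [ 0.4923 -0.2002  0.238 ] q [-0.39  0.04  0.14  1.67  0.    0.2 ] F [ 1.2 -0.7  0.2] w 0.264
yaw y 56.19 turn/5deg [-1.6000e-02  3.1000e-02 -1.8262e+01] shift [0.0588 0.1442 0.0029]
```

Call:
{"name": "send_rows", "arguments": {
  "targets": [0,0,-1.3,0.006,0.014,0,-1,0,0,-2.6,0.012,0.03,0,-1,0,0,-3.9,0.018,0.046,0,-1,0,0,-5.2,0.024,0.062,0,-1,0,0,-6.5,0.03,0.078,0,-1,0,0,-7.8,0.036,0.094,0,-1,0,0,-9.1,0.042,0.11,0,-1,0,0,-10.4,0.048,0.124,0,-1,0,0,-11.7,0.054,0.136,0,-1,0,0,-13,0.0588,0.144,0,-1]
}}

```text
time_s: 5.9
position: [0.5231, -0.0465, 0.2342]
tcp_rot: [-0.272, 0.962, 0.0, -0.001]
wrist_force: [-0.8, -0.3, 1.0]
width: 0.266
grasp_force: 97.8
```

```bash
python3 go.py .5237 -.0477 .1886 147.5
```

```text
t 5.9 pos [ 0.5231 -0.0465  0.2342] q [-0.09  0.03  0.12  1.66  0.   -0.64] F [-0.8 -0.3  1. ] w 0.266
yaw y 121.55 turn/5deg [ 0.018 -0.009 -5.189] shift [ 0.     -0.0014  0.0455]
```

Call:
{"name": "send_rows", "arguments": {
  "targets": [0,0,-1.3,0,-0.001,0.01,-1,0,0,-2.6,0,-0.001,0.02,-1,0,0,-3.9,0,-0.0014,0.03,-1,0,0,-5.2,0,-0.0014,0.04,-1,0,0,-5.2,0,-0.0014,0.0455,-1,0,0,-5.2,0,-0.0014,0.0455,-1,0,0,-5.2,0,-0.0014,0.0455,-1]
}}

```text
time_s: 6.48
position: [0.5236, -0.0489, 0.1894]
tcp_rot: [-0.477, 0.879, 0.0, -0.0]
wrist_force: [-0.2, -0.4, -1.1]
width: 0.259
grasp_force: 97.9
```

```bash
python3 go.py .5398 -.0224 .1886 147.5
python3 - <<'E'
from crop import *
import pickle
S=grab("scene");T=grab("top");pickle.dump((S,T),open("c2.pkl","wb"))
cv2.imwrite("pics/near.png",np.hstack([panel(S["img"],195,155,80,80,5),panel(T["img"],235,150,80,80,5)]))
E
```

```text
t 6.48 pos [ 0.5236 -0.0489  0.1894] q [-0.09  0.02  0.02  1.58  0.   -1.09] F [-0.2 -0.4 -1.1] w 0.259
yaw y 146.98 turn/5deg [ 0.011 -0.004 -0.105] shift [-0.0311  0.0009  0.0008]
```

View pics/near.png

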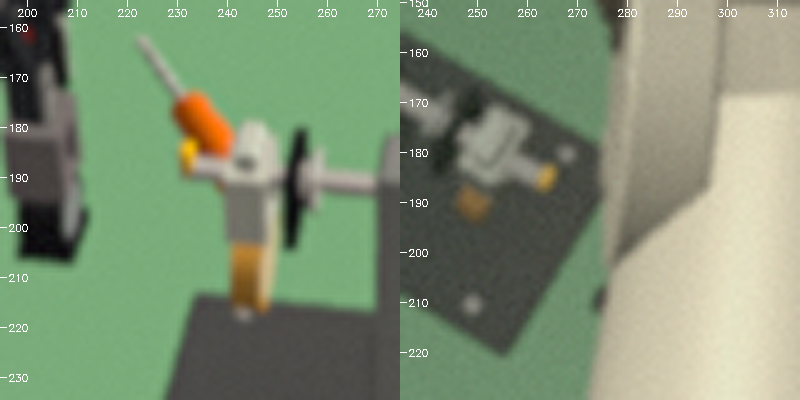

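The scene view shows the held loupe at columns 196–211, rows 179–207, and the tip at (232,185.5). The top view is blocked by the arm. I'll check the loupe against the kinematic prediction.

Run:
```python
from fit import *
import pickle
S,T=pickle.load(open("c2.pkl","rb"))
p=[.5236,-.0489,np.radians(56.98)]
L=np.array([[-14,-17,-72],[14,-17,-72],[14,17,-72],[-14,-17,8],[14,-17,8],[14,17,8]])/1000
print(proj(S,pose(p,L,.1758)).round(1).tolist())
st=np.array([.5903,.0569,1.0037])
print("tip",hc(proj(S,pose(st,box(-59.9,-53.9,-5,5,160,170)))), "arm near edge",proj(S,pose(st,np.array([[-45,-5,160],[-45,5,160],[20,-5,160],[20,5,160]])/1000)).round(1).tolist())
g=S["img"][...,1]
# black/dark to green boundary below the foot, per column (half level)
for c in range(199,209):
    col=g[195:216,c]; lo,hi=col.min(),col[-4:].mean(); k=len(col)-1
    while col[k]>(lo+hi)/2:k-=1
    print(c,round(195+k+((lo+hi)/2-col[k])/(col[k+1]-col[k]),2),end="; ")
```

```text
[[198.6, 205.9], [209.8, 207.2], [213.2, 197.8], [195.0, 180.7], [206.8, 181.9], [210.5, 172.6]]
tip [232.0991171  185.39317288] arm near edge [[236.8, 188.9], [237.6, 186.1], [264.5, 191.6], [265.1, 188.8]]
199 206.36; 200 206.29; 201 206.29; 202 206.42; 203 206.55; 204 206.63; 205 206.78; 206 206.95; 207 207.11; 208 207.17;
```

```bash
python3 go.py .5581 .0063 .1890 147.5
```

```text
t 6.88 pos [ 0.524  -0.049   0.1901] q [-0.09  0.02  0.02  1.58  0.   -1.09] F [-0.   1.  -0.8] w 0.265
yaw y 147.16 turn/5deg [-0.005  0.003 -0.068] shift [-0.065   0.0013  0.0011]
```

Call:
{"name": "send_rows", "arguments": {
  "targets": [0,0,-0.07,-0.004,0.0012,0.0006,-1,0,0,-0.07,-0.012,0.0012,0.0006,-1,0,0,-0.07,-0.022,0.0012,0.0006,-1,0,0,-0.07,-0.032,0.0012,0.0006,-1,0,0,-0.07,-0.04,0.0012,0.0006,-1,0,0,-0.07,-0.046,0.0012,0.0006,-1,0,0,-0.07,-0.052,0.0012,0.0006,-1,0,0,-0.07,-0.057,0.0012,0.0006,-1,0,0,-0.07,-0.06,0.0012,0.0006,-1,0,0,-0.07,-0.06,0.0012,0.0006,-1]
}}

```text
time_s: 7.72
position: [0.5556, 0.0025, 0.189]
tcp_rot: [-0.481, 0.876, 0.0, -0.0]
wrist_force: [-0.5, 0.2, -1.4]
width: 0.265
grasp_force: 97.9
```

```bash
python3 go.py .5581 .0063 .1890 147.5;  python3 - <<'E'
from crop import *
import pickle
S=grab("scene");pickle.dump(S,open("c3.pkl","wb"))
cv2.imwrite("pics/thread.png",panel(S["img"],205,165,70,60,10))
E
```

```text
t 7.72 pos [0.5556 0.0025 0.189 ] q [ 0.    0.09  0.1   1.58  0.   -1.  ] F [-0.5  0.2 -1.4] w 0.265
yaw y 147.56 turn/5deg [ 0.002 -0.001  0.012] shift [-0.0045 -0.0001  0.    ]
```

View pics/thread.png

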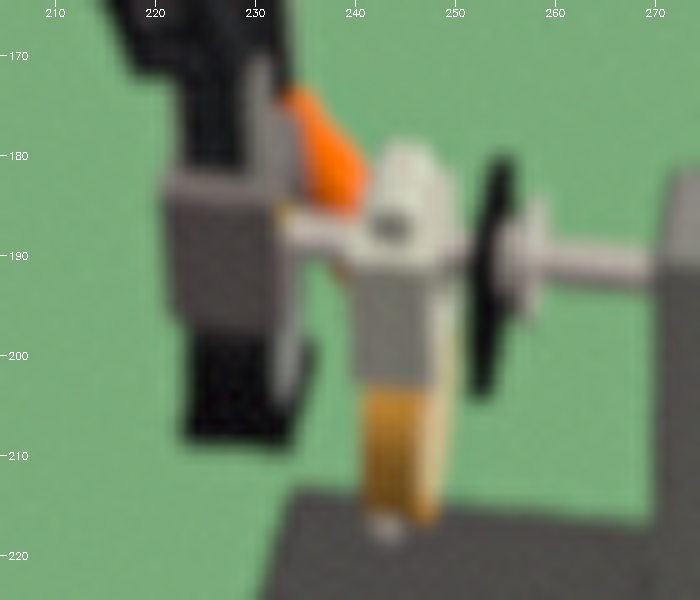

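The eye has passed over the tip with no contact force: the loupe's leading face is at column 234, and the magnifier is at 240–250. Next I'll ease forward gently.

Call:
{"name": "send_rows", "arguments": {
  "targets": [0,0,0,-0.002,0,0,-1,0,0,0,-0.004,0,0,-1,0,0,0,-0.006,0,0,-1,0,0,0,-0.008,0,0,-1,0,0,0,-0.0095,0,0,-1,0,0,0,-0.011,0,0,-1,0,0,0,-0.0125,0,0,-1,0,0,0,-0.014,0,0,-1,0,0,0,-0.015,0,0,-1,0,0,0,-0.016,0,0,-1]
}}

```text
time_s: 8.75
position: [0.5639, 0.0156, 0.1891]
tcp_rot: [-0.481, 0.877, -0.0, -0.0]
wrist_force: [-0.1, 0.3, -1.0]
width: 0.263
grasp_force: 97.9
```

```bash
cat > f.py <<'E'
from station import r
import numpy as np
a=1.0037;d=np.array([np.cos(a),np.sin(a),0]);n=np.array([-d[1],d[0],0])
P=[];F=[]
for i in range(10):
    s=r.read_state();P.append(s["position"]);F.append(s["wrist_force"]);r.read_camera("scene")
P=np.mean(P,0);F=np.array(F);o=P-[.5903,.0569,.16]
print("t",round(s["time_s"],2),"s",(o@d*1e3).round(2),"lat",(o@n*1e3).round(2),"z",P[2].round(4),"Fx,Fy,Fz",np.round([(F@d).mean(),(F@n).mean(),F[:,2].mean()],2),"sd",(F@d).std().round(2))
E
python3 f.py
```

```text
t 9.2 s -48.98 lat 0.03 z 0.1892 Fx,Fy,Fz [ 0.    0.12 -0.96] sd 0.75
```

Call:
{"name": "send_rows", "arguments": {
  "targets": [0,0,0,-0.001,0,0,-1,0,0,0,-0.002,0,0,-1,0,0,0,-0.003,0,0,-1,0,0,0,-0.004,0,0,-1,0,0,0,-0.005,0,0,-1,0,0,0,-0.005,0,0,-1,0,0,0,-0.005,0,0,-1]
}}

```text
time_s: 9.83
position: [0.5667, 0.0199, 0.1891]
tcp_rot: [-0.481, 0.877, 0.0, 0.0]
wrist_force: [0.8, -0.9, -0.9]
width: 0.265
grasp_force: 97.9
```

```bash
sed -i 's/range(10)/range(7)/' f.py; python3 f.py
```

```text
t 10.13 s -43.94 lat 0.06 z 0.1891 Fx,Fy,Fz [ 0.12 -0.11 -0.96] sd 0.4
```

Call:
{"name": "send_rows", "arguments": {
  "targets": [0,0,0,-0.0005,0,0,-1,0,0,0,-0.001,0,0,-1,0,0,0,-0.0015,0,0,-1,0,0,0,-0.002,0,0,-1,0,0,0,-0.0025,0,0,-1,0,0,0,-0.003,0,0,-1,0,0,0,-0.003,0,0,-1,0,0,0,-0.003,0,0,-1]
}}

```text
time_s: 10.85
position: [0.5682, 0.0222, 0.1892]
tcp_rot: [-0.481, 0.877, -0.0, -0.0]
wrist_force: [-1.9, -2.2, 0.1]
width: 0.264
grasp_force: 98.0
```

```bash
python3 f.py
```

```text
t 11.15 s -41.15 lat 0.04 z 0.1892 Fx,Fy,Fz [-2.93  0.56  0.65] sd 0.44
```

Call:
{"name": "send_rows", "arguments": {
  "targets": [0,0,0,-0.0003,0,0,-1,0,0,0,-0.0006,0,0,-1,0,0,0,-0.0009,0,0,-1,0,0,0,-0.0012,0,0,-1,0,0,0,-0.0015,0,0,-1,0,0,0,-0.0015,0,0,-1,0,0,0,-0.0015,0,0,-1]
}}

```text
time_s: 11.78
position: [0.5689, 0.0234, 0.1892]
tcp_rot: [-0.481, 0.877, -0.0, -0.0]
wrist_force: [-2.5, -4.6, 2.0]
width: 0.263
grasp_force: 98.2
```

```bash
python3 f.py
```

```text
t 12.08 s -39.76 lat 0.05 z 0.1892 Fx,Fy,Fz [-5.56  0.65  1.65] sd 0.62
```

Call:
{"name": "send_rows", "arguments": {
  "targets": [0,0,0,-0.0003,0,0,-1,0,0,0,-0.0006,0,0,-1,0,0,0,-0.0009,0,0,-1,0,0,0,-0.0011,0,0,-1,0,0,0,-0.0011,0,0,-1,0,0,0,-0.0011,0,0,-1]
}}

```text
time_s: 12.63
position: [0.5693, 0.0241, 0.1893]
tcp_rot: [-0.481, 0.877, -0.0, -0.0]
wrist_force: [-4.4, -4.7, 2.5]
width: 0.26
grasp_force: 98.3
```

```bash
python3 f.py
python3 - <<'E'
from crop import *
S=grab("scene")
cv2.imwrite("pics/push.png",panel(S["img"],220,165,60,55,10))
E
```

```text
t 12.93 s -38.95 lat 0.06 z 0.1893 Fx,Fy,Fz [-6.76  0.7   2.13] sd 0.26
```

View pics/push.png

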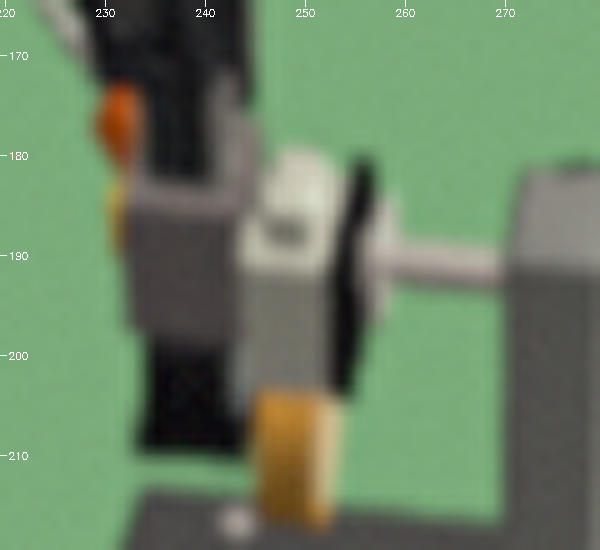

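The loupe, the upright magnifier and the pusher are in contact, with the yellow tip at column 231 just outside the loupe's rear face. A bit more push, then lower.

Call:
{"name": "send_rows", "arguments": {
  "targets": [0,0,0,-0.0003,0,0,-1,0,0,0,-0.0005,0,0,-1,0,0,0,-0.0005,0,0,-1,0,0,0,-0.0005,0,0.001,-1,0,0,0,-0.0005,0,0.002,-1,0,0,0,-0.0005,0,0.003,-1,0,0,0,-0.0005,0,0.004,-1,0,0,0,-0.0005,0,0.004,-1]
}}

```text
time_s: 13.85
position: [0.5697, 0.0243, 0.1852]
tcp_rot: [-0.481, 0.877, -0.001, -0.0]
wrist_force: [-3.2, -6.1, 2.0]
width: 0.265
grasp_force: 98.5
```

```bash
python3 f.py
```

```text
t 14.15 s -38.57 lat -0.12 z 0.1852 Fx,Fy,Fz [-7.13 -0.26  1.81] sd 0.27
```

Call:
{"name": "send_rows", "arguments": {
  "targets": [0,0,0,-0.0002,0,0,-1,0,0,0,-0.0002,0,0.0005,-1,0,0,0,-0.0002,0,0.001,-1,0,0,0,-0.0002,0,0.0015,-1,0,0,0,-0.0002,0,0.002,-1,0,0,0,-0.0002,0,0.0025,-1,0,0,0,-0.0002,0,0.003,-1,0,0,0,-0.0002,0,0.003,-1]
}}

```text
time_s: 14.87
position: [0.5699, 0.0243, 0.1825]
tcp_rot: [-0.481, 0.877, -0.001, -0.0]
wrist_force: [-4.2, -7.4, 4.1]
width: 0.262
grasp_force: 98.6
```

```bash
python3 f.py
```

```text
t 15.17 s -38.42 lat -0.31 z 0.1826 Fx,Fy,Fz [-8.26 -0.6   3.84] sd 0.32
```

Call:
{"name": "send_rows", "arguments": {
  "targets": [0,0,0,0,0,0.0003,-1,0,0,0,0,0,0.0006,-1,0,0,0,0,0,0.001,-1,0,0,0,0,0,0.001,-1]
}}

```text
time_s: 15.55
position: [0.5699, 0.0243, 0.1816]
tcp_rot: [-0.481, 0.877, -0.001, -0.0]
wrist_force: [-4.0, -6.6, 4.2]
width: 0.267
grasp_force: 98.6
```

```bash
python3 f.py
```

```text
t 15.85 s -38.43 lat -0.33 z 0.1816 Fx,Fy,Fz [-8.2  -0.54  3.59] sd 0.7
```

Call:
{"name": "send_rows", "arguments": {
  "targets": [0,0,0,0,0,0.0005,-1,0,0,0,0,0,0.001,-1,0,0,0,0,0,0.0015,-1,0,0,0,0,0,0.002,-1,0,0,0,0,0,0.0025,-1,0,0,0,0,0,0.0025,-1]
}}

```text
time_s: 16.4
position: [0.5699, 0.0243, 0.1791]
tcp_rot: [-0.481, 0.877, -0.001, -0.0]
wrist_force: [-4.2, -7.6, 3.5]
width: 0.263
grasp_force: 98.6
```

```bash
python3 f.py
```

```text
t 16.7 s -38.44 lat -0.31 z 0.1791 Fx,Fy,Fz [-8.29 -0.69  3.67] sd 0.63
```

Past the tip's top with steady friction only, so I'll carry on down.

Call:
{"name": "send_rows", "arguments": {
  "targets": [0,0,0,0,0,0.0007,-1,0,0,0,0,0,0.0014,-1,0,0,0,0,0,0.0021,-1,0,0,0,0,0,0.0028,-1,0,0,0,0,0,0.0035,-1,0,0,0,0,0,0.004,-1,0,0,0,0,0,0.004,-1]
}}

```text
time_s: 17.33
position: [0.5699, 0.0243, 0.175]
tcp_rot: [-0.481, 0.877, -0.001, -0.0]
wrist_force: [-3.5, -7.3, 2.7]
width: 0.265
grasp_force: 98.7
```

```bash
python3 f.py
```

```text
t 17.63 s -38.45 lat -0.3 z 0.175 Fx,Fy,Fz [-8.29 -0.57  2.89] sd 0.48
```

Call:
{"name": "send_rows", "arguments": {
  "targets": [0,0,0,0,0,0.0003,-1,0,0,0,0,0,0.0006,-1,0,0,0,0,0,0.0009,-1,0,0,0,0,0,0.0012,-1,0,0,0,0,0,0.0012,-1]
}}

```text
time_s: 18.1
position: [0.5699, 0.0243, 0.1739]
tcp_rot: [-0.481, 0.877, -0.001, -0.0]
wrist_force: [-4.5, -7.6, 4.2]
width: 0.26
grasp_force: 98.7
```

```bash
python3 f.py
```

```text
t 18.4 s -38.44 lat -0.33 z 0.1739 Fx,Fy,Fz [-8.63 -0.27  3.88] sd 0.41
```

Call:
{"name": "send_rows", "arguments": {
  "targets": [0,0,0,0,0,0.0003,-1,0,0,0,0,0,0.0006,-1,0,0,0,0,0,0.0008,-1,0,0,0,0,0,0.0008,-1]
}}

```text
time_s: 18.78
position: [0.57, 0.0243, 0.1738]
tcp_rot: [-0.481, 0.877, -0.001, 0.0]
wrist_force: [-4.1, -7.5, 7.8]
width: 0.263
grasp_force: 98.8
```

```bash
sed -i 's/range(7)/range(5)/' f.py; python3 f.py
```

```text
t 18.98 s -38.45 lat -0.36 z 0.1737 Fx,Fy,Fz [-8.81 -0.03  7.98] sd 0.65
```

The loupe now bears on the arm: z has stopped at 0.1737 and Fz rose by 4 N. I'll ease back about 1 mm onto the tip, then release.

Call:
{"name": "send_rows", "arguments": {
  "targets": [0,0,0,0.0003,0,0,-1,0,0,0,0.0006,0,0,-1,0,0,0,0.0009,0,0,-1,0,0,0,0.0012,0,0,-1,0,0,0,0.0012,0,0,-1]
}}

```text
time_s: 19.45
position: [0.5698, 0.0241, 0.1737]
tcp_rot: [-0.481, 0.877, -0.0, 0.001]
wrist_force: [-1.0, -3.4, 5.7]
width: 0.262
grasp_force: 98.9
```

```bash
python3 f.py
```

```text
t 19.65 s -38.63 lat -0.35 z 0.1737 Fx,Fy,Fz [-3.73  0.01  6.32] sd 0.34
```

Call:
{"name": "send_rows", "arguments": {
  "targets": [0,0,0,0.0003,0,0,-1,0,0,0,0.0006,0,0,-1,0,0,0,0.0006,0,0,-1,0,0,0,0.0006,0,0,-0.45,0,0,0,0.0006,0,0,-0.4,0,0,0,0.0006,0,0,-0.35,0,0,0,0.0006,0,0,-0.3,0,0,0,0.0006,0,0,-0.2,0,0,0,0.0006,0,0,-0.1,0,0,0,0.0006,0,0,0],
  "squeeze": 20
}}

```text
time_s: 20.53
position: [0.569, 0.0237, 0.1726]
tcp_rot: [-0.481, 0.877, 0.0, -0.0]
wrist_force: [0.1, 0.5, -0.2]
width: 0.499
grasp_force: 0.0
```

```bash
python3 f.py; python3 -c "
from station import r
print(r.read_state()['width'])
from crop import *
cv2.imwrite('pics/rel.png',panel(grab('scene')['img'],220,165,60,55,10))"
```

```text
t 20.73 s -39.48 lat 0.06 z 0.1726 Fx,Fy,Fz [ 0.26  0.37 -0.34] sd 0.26
0.4999836318752753
```

View pics/rel.png

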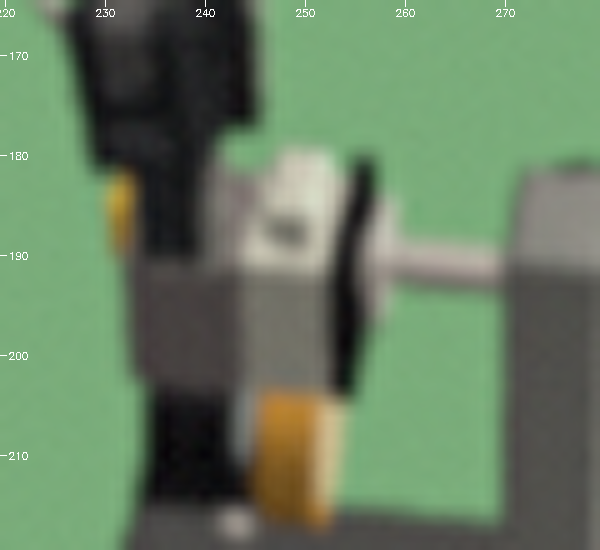

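Released: the loupe hangs level with the magnifier (eye bottoms both at row 203), snug behind the yellow tip at (231.5,185). I'll retreat straight up, then check.

Call:
{"name": "send_rows", "arguments": {
  "targets": [0,0,0,0,0,0,0.3,0,0,0,0,0,0,0.3,0,0,0,0,0,-0.005,0.3,0,0,0,0,0,-0.015,0.3,0,0,0,0,0,-0.03,0.3,0,0,0,0,0,-0.05,0.3,0,0,0,0,0,-0.07,0.3,0,0,0,0,0,-0.09,0.3,0,0,0,0,0,-0.11,0.3,0,0,0,0,0,-0.12,0.3]
}}

```text
time_s: 21.82
position: [0.5692, 0.0236, 0.2964]
tcp_rot: [-0.481, 0.877, -0.001, 0.002]
wrist_force: [0.3, 0.2, -0.1]
width: 0.649
grasp_force: 0.0
```

```bash
python3 f.py; python3 -c "
from crop import *
cv2.imwrite('pics/end.png',panel(grab('scene')['img'],215,160,75,55,10))"
```

```text
t 22.02 s -39.3 lat -0.25 z 0.2952 Fx,Fy,Fz [-0.16 -0.1  -0.17] sd 0.56
```

View pics/end.png

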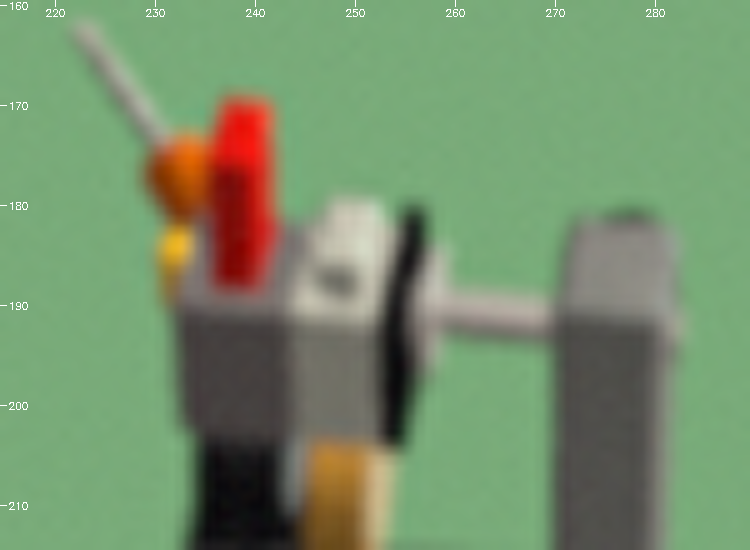

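The loupe hangs upright behind the yellow tip (232,184), level and snug against the magnifier and pusher, and the robot is clear of everything.

```bash
python3 -c "
from station import r
print(r.job_done())"
```

```text
the job is handed in; nothing more can be done
None
```

The loupe hangs upright on the hook between the tip and the magnifier, snug against it and released; measured push peaked at about 9 N, and I handed the job in at about 22 s of the 58 s allowed.

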